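Set the learning clock to nine o'clock

TASK

Set the child's wooden learning clock, which lies face up, to nine o'clock: with a fingertip push the long hand round until it points at twelve (the pair of studs side by side) and the short hand until it points at nine, then take the hand away. Only push the hands, gently: do not pinch them, and do not lift, slide or turn the clock. Leave everything else on the bedside unit where it stands.

Things in the scene. Friction and masses are not known exactly. Their poses are not given: they have to be found in the camera images.
- clock: Round wooden learning clock with a white face, lying face up on the top, loose, about 1.2 kg, 250 mm across, board 18 mm thick. Origin: centre of its underside, on the axis of both hands. Its x axis points from the centre to twelve, y to nine, z up: seen from above the hours run clockwise, so nine is a quarter turn anticlockwise of twelve.
- clock_centre (a point): Centre of the clock's upper face, 18 mm above the table, on the axis of both hands. Hours are round dark studs 4 mm high on a circle of radius 114 mm: two studs side by side at twelve, one larger stud at three, six and nine, one small stud at the other hours.
- twelve (a point): Point midway between the pair of studs at twelve, on the clock's upper face, 114 mm from the centre.
- long_hand_tip (a point): Tip of the long hand, 102 mm from the axis, half-way up the hand (51 mm above the table). The hand is a dark wooden bar 10 mm wide with a short point, 14 mm thick, its underside 44 mm and its top 58 mm above the table; it turns above the short hand, around a hub 24 mm across.
- short_hand_tip (a point): Tip of the short hand, 58 mm from the axis, half-way up the hand (33 mm above the table). The hand is a dark wooden bar 12 mm wide with a short point, 18 mm thick, its underside 24 mm and its top 42 mm above the table; it turns below the long hand, around a hub 24 mm across.
- long_hand (a joint): Angle of the long hand in rad, clockwise from twelve seen from above: 0 (or 6.283) = twelve, 1.571 = three, 4.712 = nine. Starts between 1.2 and 5.1. Turns freely either way with slight friction (about 0.03 N m) and stays where it is left; the hands do not drive each other.
- short_hand (a joint): Angle of the short hand in rad, clockwise from twelve seen from above: 4.712 (or -1.571) = nine. Starts between 1.9 and 3.8. Turns freely either way with slight friction (about 0.03 N m) and stays where it is left.
- tumbler: Steel tumbler, 70 mm across, 85 mm tall, open top. Origin: centre of its underside. Stands about 210 mm from the clock's centre. Leave alone.
- top: Wooden spinning top, 56 mm across, 66 mm tall, standing on its flat crown with its point up. Origin: centre of its underside. Stands about 210 mm from the clock's centre. Leave alone.
- saucer: White ceramic saucer, 120 mm across, 18 mm high. Origin: centre of its underside. Lies about 200 mm from the clock's centre. Leave alone.
- jar: Glass jar of hair bands with a dark twist cap, 70 mm across, 91 mm tall. Origin: centre of its underside. Leave alone.
- tiffin: Red plastic tiffin box with white clip latches, 174 x 116 x 66 mm. Origin: centre of its underside. Leave alone.
- comb: Black comb lying flat, 170 x 38 x 6 mm. Origin: middle of its underside. Leave alone.

How it is judged:
By the outcome, as a careful person would: the job done as asked, in the order asked, and still so for the second after the job is handed in, with the robot touching nothing.
It also fails if it takes over 72 s, if anything falls off the work surface, if the arm or the gripper's body presses on something with over 40 N, if the wrist force passes 120 N, or if a joint passes its speed limit or range.

ROBOT

A 6-joint arm with a two-finger parallel gripper is mounted at the origin on the work surface. World frame = base frame: x ahead of the robot, y to its left, z up, the work surface at z = 0. Lengths are in m, angles in rad, forces in N, time in s.
With the tool pointing down it reaches from about 0.25 to 0.775 m from the base axis. Payload 4 kg.
Tool frame: the origin (TCP) lies at the very end of the fingers, on their centre line; the grasp point (between the pads) lies 19 mm behind it (robot.grip_point_offset is the distance from the TCP to the grasp point, in m); z points along the fingers, x is the direction in which the jaws open and shut, and the axes are right-handed (so a half turn about z gives the same grasp; the last joint's range is limited). The gripper opens to 94 mm and grips with 3 to 60 N. Pads are 16 mm wide; open, the fingers measure 119 mm over their backs; the gripper's body (75 mm by 177 mm) begins 78 mm behind the grasp point.
Start: joints at [-1.378, 0.087, 1.371, -0, 1.684, -0.103], TCP at [0.16, -0.526, 0.206] pointing down, gripper open.
Joint ranges: [-3.1, 3.1], [-0.76, 2.03], [0.27, 2.55], [-1.08, 4.22], [0.17, 2.65], [-2.57, 2.57]. Speed limits (rad/s): [2.79, 2.79, 3.14, 3.14, 3.14, 3.14].

INTERFACE

Orientations are given as [roll, pitch, yaw] about the fixed x, y, z axes, in that order (R = Rz(yaw) Ry(pitch) Rx(roll)).
In Python, from bench import robot gives the robot as it stands.
- The arm moves only by the shell command python3 -m inch 'ROWS'. ROWS is text: rows parted by semicolons, each of 5 numbers parted by spaces: the shift along the tool's x, y, z in cm, then the turn about the tool's z in rad, then the closure, from 0 (fully open) to 1 (shut). In form: tx ty tz spin claw; .... A call has 1 to 20 rows; each row is the pose to reach, as a shift and turn from the pose measured when the call began, along the tool's axes at that moment; what a row does not reach only later rows make up. A row lasts 1/12 s, in which the tool goes at most 41.7 mm and 7.16 degrees, less where a joint would pass 70% of its speed; a pose out of reach is approached as far as the arm can. A call with a gripper value outside its range is refused whole. The fingers move at their own pace and stop on an object; the grip force is fixed at half the most. Time passes only in rows, so rows that repeat a pose let the fingers close. It gives the time, the measured TCP pose, the force and the opening at its end, in the units of the state.
- robot.get_obs(): the state, without advancing time (a new reading comes with each control period).
- robot.snapshot(name): name is "side" or "top"; returns (picture, depth): 480x640x3 uint8, blue, green, red; 480x640 float32, m along the optical axis (not along the pixel's ray), 0 where there is no reading.
- robot.camera_info(name): a dict with "K" (3x3 intrinsics, pixels), "extrinsics" (4x4, takes a point from world to camera coordinates). Camera axes: x right, y down, z forward; pixel columns grow to the right and rows downward; lengths in m; the calibration is good to about 2 mm. A picture is of the moment at which its call begins. camera_info takes no time and is no camera call.
- robot.close_job(): hands the job in, once; it reports no verdict.
The state is a dict: "time": time; "joint_positions": joint angles; "qvel": joint speeds; "joint_torque": joint torques, N m; "tool_pos": TCP position; "ee_rot": TCP orientation; "wrist_force": force on the tool from outside, world axes, zero at the start; "wrist_torque": the same for the moment, N m; "width": finger opening in m.
Only numpy, scipy, OpenCV 4.12 (cv2) and the standard library are available. Lean on these libraries where they do the work, as an engineer would, in place of code of your own. Each camera call takes 0.05 s, during which the arm holds its last target.

## Working session

There is one attempt and no reset: what is moved stays moved. The work goes in short steps, Python scripts to look and compute and a shell command to move; the robot and the scene stay as the last step left them, time stands still between calls to the robot, and variables do not carry over. Pictures are saved under pics/ and viewed, and the job is handed in when it is done.

```bash
mkdir -p pics; ls; python3 - <<'E'
from bench import robot
import cv2,numpy as np
print(robot.get_obs())
for n in("top","side"):
    p,d=robot.snapshot(n); cv2.imwrite(f"pics/{n}0.png",p); np.save(f"pics/{n}0.npy",d)
    i=robot.camera_info(n); print(n,i)
E
```

```text
pics
{'time': 0.0, 'joint_positions': array([-1.37808925e+00,  8.79591569e-02,  1.37224456e+00, -3.14764727e-05,
        1.68360097e+00, -1.03063975e-01]), 'qvel': array([ 0.00048479, -0.00031018,  0.00105021, -0.00071568,  0.00075983,
       -0.0004692 ]), 'joint_torque': array([-2.86756585e-04, -3.40186214e+01, -3.02427721e+01,  7.17862090e-02,
        3.31202452e-02, -1.54634722e-04]), 'tool_pos': array([ 0.16021066, -0.52557348,  0.20430683]), 'ee_rot': array([-3.14139619e+00,  2.20351539e-03, -1.27502857e+00]), 'wrist_force': array([-0.01022444,  0.36661799, -0.66728471]), 'wrist_torque': array([ 0.06191898,  0.04346453, -0.02830959]), 'width': 0.09401411427990124}
top {'K': array([[463.71342053,   0.        , 316.09464661],
       [  0.        , 463.71342053, 238.96135637],
       [  0.        ,   0.        ,   1.        ]]), 'extrinsics': array([[ 0.01988576, -0.99980094, -0.00162517, -0.00766778],
       [-0.99867586, -0.0197862 , -0.04748713,  0.57376835],
       [ 0.04744552,  0.00256733, -0.99887053,  1.30227083],
       [ 0.        ,  0.        ,  0.        ,  1.        ]])}
side {'K': array([[492.59401815,   0.        , 311.24495011],
       [  0.        , 492.59401815, 245.34335962],
       [  0.        ,   0.        ,   1.        ]]), 'extrinsics': array([[ 9.94768033e-01, -1.02159346e-01, -1.69462030e-04,
        -5.71747224e-01],
       [-5.92779382e-02, -5.75861353e-01, -8.15395504e-01,
         7.73019048e-02],
       [ 8.32026851e-02,  8.11139427e-01, -5.78904261e-01,
         1.14930996e+00],
       [ 0.00000000e+00,  0.00000000e+00,  0.00000000e+00,
         1.00000000e+00]])}
```

View pics/top0.png

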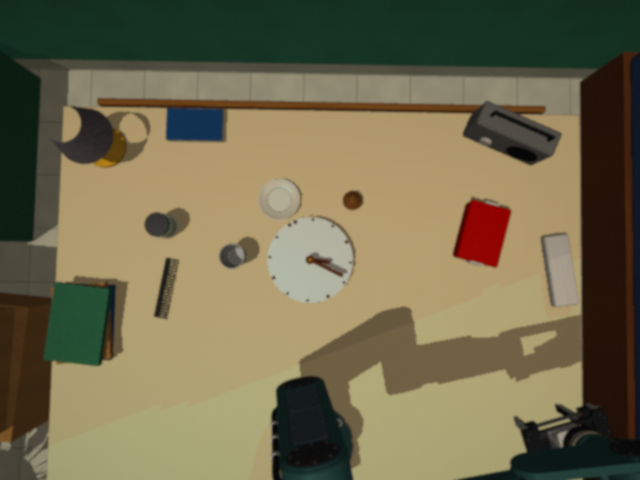

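View pics/side0.png

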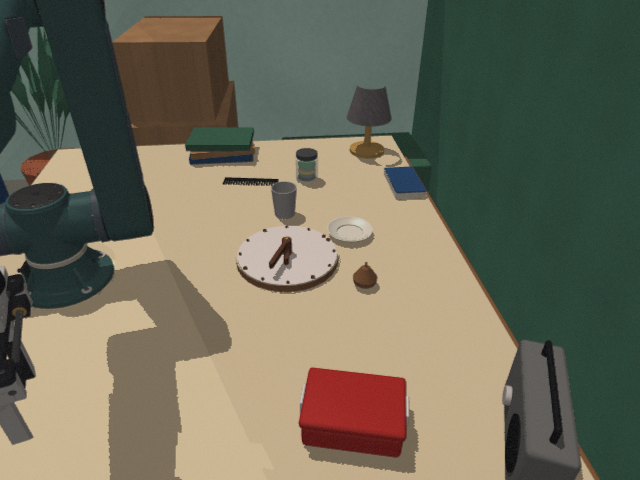

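The top view shows the clock at about (311,260), the tumbler at (232,256), the saucer at (281,198) and the top at (353,200). The hands point to the lower right. I'll enlarge the clock in both views.

```bash
python3 - <<'E'
import cv2
a=cv2.imread("pics/top0.png")[205:315,260:365]
b=cv2.imread("pics/side0.png")[215:300,225:350]
cv2.imwrite("pics/t_crop.png",cv2.resize(a,None,fx=5,fy=5,interpolation=2))
cv2.imwrite("pics/s_crop.png",cv2.resize(b,None,fx=6,fy=6,interpolation=2))
E
```

```text
(no output)
```

View pics/t_crop.png

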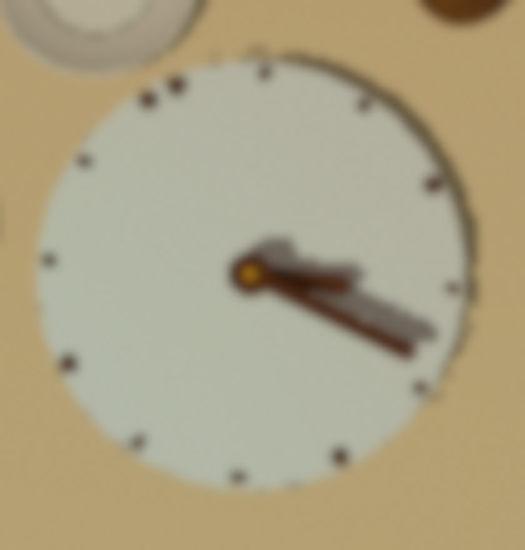

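View pics/s_crop.png

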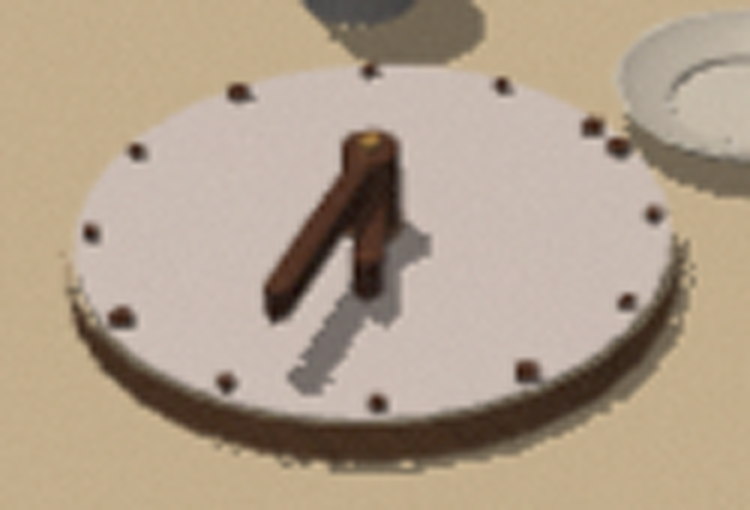

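The paired studs, twelve, are at crop (162,92) in the top view, and nine is at (68,362). The long hand points between 4 and 5, the short hand near 4. Next I measure the studs and hands.

```bash
cat > h.py <<'E'
import cv2,numpy as np
from bench import robot
def ray(n,uv,z):
    i=robot.camera_info(n);K=i["K"];E=i["extrinsics"];R,t=E[:3,:3],E[:3,3]
    uv=np.atleast_2d(np.array(uv,float));d=np.c_[uv,np.ones(len(uv))]@np.linalg.inv(K).T@R
    o=-R.T@t;return o+d*((z-o[2])/d[:,2])[:,None]
def proj(n,P):
    i=robot.camera_info(n);K=i["K"];E=i["extrinsics"];q=(np.atleast_2d(P)@E[:3,:3].T+E[:3,3])@K.T
    return q[:,:2]/q[:,2:]
def dark(p,f,thr):
    g=cv2.resize(p,None,fx=f,fy=f,interpolation=cv2.INTER_CUBIC);return g,(g[:,:,2]<thr).astype(np.uint8)
E
python3 - <<'E'
from h import *
f=4
for n,thr in(("top",130),("side",130)):
    p=cv2.imread(f"pics/{n}0.png");g,m=dark(p,f,thr)
    N,L,S,C=cv2.connectedComponentsWithStats(m)
    pts=(C+.5)/f-.5; W=ray(n,pts,.020)
    c0=ray(n,[[311,260]] if n=="top" else [[287,252]],.02)[0]
    r=np.linalg.norm(W[:,:2]-c0[:2],axis=1)
    P=[]
    for k in range(1,N):
        if r[k]<.15 and 8<S[k,4]: 
            print(n,pts[k].round(1),S[k,4],W[k,:2].round(4),round(r[k],3))
E
```

```text
top [342.2 233.6] 2260 [ 0.5901 -0.0698] 0.115
top [312.6 219. ] 27 [0.6299 0.0148] 0.116
top [294.9 221.5] 125 [0.6217 0.0648] 0.118
top [289.2 224.5] 106 [0.613  0.0805] 0.118
top [276.4 236.8] 17 [0.5775 0.1159] 0.118
top [324.9 263.8] 5999 [ 0.5041 -0.0225] 0.041
top [269.4 256.6] 21 [0.521  0.1344] 0.118
top [353.5 262.3] 113 [ 0.5098 -0.1031] 0.12
top [273.2 277.3] 103 [0.4633 0.1222] 0.117
top [343.6 282.1] 20 [ 0.4537 -0.0761] 0.111
top [287.1 293. ] 19 [0.4199 0.0821] 0.114
top [327.6 295.8] 90 [ 0.4143 -0.0316] 0.111
top [307.2 300. ] 18 [0.4015 0.0253] 0.113
side [308.3 228.9] 89 [0.5794 0.1206] 0.114
side [264.4 230.1] 154 [0.4654 0.1268] 0.115
side [323.3 235.8] 155 [0.6144 0.0851] 0.114
side [282.7 256.4] 8054 [0.5064 0.0074] 0.021
side [247.4 239.9] 99 [0.4216 0.0865] 0.115
side [333.6 250.4] 95 [0.6316 0.0193] 0.114
side [239.8 253.5] 100 [0.4034 0.03  ] 0.115
side [293.4 281.6] 13402 [ 0.5252 -0.0898] 0.114
side [236.8 263.1] 16 [ 0.3969 -0.0078] 0.125
side [329.1 265. ] 109 [ 0.613  -0.0373] 0.113
side [244.8 267.7] 207 [ 0.4159 -0.0274] 0.114
side [262.3 278.5] 123 [ 0.4557 -0.0717] 0.115
side [287.5 282. ] 123 [ 0.5119 -0.0897] 0.114
```

```bash
cat >> h.py <<'E'
def clockfit(n,p,c0,f=6,thr=130):
    g,m=dark(p,f,thr);N,L,S,C=cv2.connectedComponentsWithStats(m)
    pts=(C+.5)/f-.5;W=ray(n,pts,.020)[:,:2]
    r=np.linalg.norm(W-c0,axis=1);k=(abs(r-.114)<.008)&(S[:,4]>20)&(S[:,4]<700);k[0]=False
    A=W[k]
    from scipy.optimize import least_squares
    q=least_squares(lambda v:np.linalg.norm(A-v[:2],axis=1)-.114,[*c0],loss='soft_l1',f_scale=.001).x
    th=np.arctan2(*(A-q)[:,::-1].T)
    # twelve: pair closest together
    # phase of 30deg lattice using all but pair, then pair mean
    D=np.linalg.norm(A[:,None]-A[None],axis=2)+np.eye(len(A));i,j=np.unravel_index(D.argmin(),D.shape)
    t12=np.arctan2(*((A[i]+A[j])/2-q)[::-1])
    o=[k for k in range(len(A)) if k not in(i,j)]
    e=np.array([(th[k]-t12+np.pi/12)%(np.pi/6)-np.pi/12 for k in o])
    return q,t12,t12+np.median(e),np.linalg.norm(A-q,axis=1)-.114,D[i,j]
E
python3 - <<'E'
from h import *
for n,c in(("top",(.516,.017)),("side",(.517,.024))):
    p=cv2.imread(f"pics/{n}0.png"); q,a,b,r,d=clockfit(n,p,np.array(c))
    print(n,q.round(4),"t12",round(a,4),round(b,4),(r*1e3).round(1),d.round(4))
    for h in(0,): print(proj(n,[[*q,.018],[*q,.064]]).round(1))
    # hand tips
E
python3 - <<'E'
from h import *
for n,pts in(("top",[[410,350,.058,5,260,205],[347,284,.042,5,260,205],[249,273,.06,5,260,205]]),("side",[[273,295,.058,6,225,215],[368,262,.042,6,225,215],[370,142,.06,6,225,215]])):
    for u,v,z,f,x,y in pts: 
        print(n,ray(n,[[(u+.5)/f-.5+x,(v+.5)/f-.5+y]],z).round(4))
E
```

```text
top [0.5158 0.0201] t12 0.4779 0.4752 [ 0.2  0.8  0.4 -0.1  0.4  9.3  0.8  0.6  0.3 -0.   0.3] 0.0179
[[309.9 259.3]
 [309.6 259.2]]
side [0.5174 0.0246] t12 0.7767 0.9987 [ 0.3  0.6  0.3 -0.   0.3  0.2 -0.   0.1  0.4  0.5] 0.05
[[286.8 252.6]
 [286.3 237.1]]
top [[ 0.4756 -0.068   0.058 ]]
top [[ 0.511  -0.0333  0.042 ]]
top [[0.5159 0.0208 0.06  ]]
side [[ 0.4754 -0.0682  0.058 ]]
side [[ 0.5126 -0.03    0.042 ]]
side [[0.5173 0.0255 0.06  ]]
```

```bash
python3 -m inch '-1 -1 0 0 1;-3 -3.2 0 -0.02 1;-5.5 -6 0 -0.05 1;-8 -8.7 0 -0.08 1;-10.5 -11.4 0 -0.12 1;-13 -14.1 0 -0.15 1;-15.5 -16.8 0 -0.18 1;-18 -19.5 0 -0.18 1;-20.5 -22.2 0 -0.18 1;-23 -25 0 -0.18 1;-25.5 -27.7 0 -0.18 1;-28 -30.4 0 -0.18 1;-30.5 -33.1 0 -0.18 1;-33 -35.8 0 -0.18 1;-35.5 -38.5 0 -0.18 1;-37.5 -40.7 0 -0.18 1;-38.6 -41.9 0 -0.18 1;-39.1 -42.4 0 -0.18 1;-39.1 -42.4 0 -0.18 1;-39.1 -42.4 0 -0.18 1'
cat > show.py <<'E'
import sys
from h import *
k=sys.argv[1]
for n,(y0,y1,x0,x1),f in(("top",(190,330,245,380),4),("side",(150,310,200,370),4)):
    p,d=robot.snapshot(n);cv2.imwrite(f"pics/{n}{k}.png",p)
    cv2.imwrite(f"pics/{n}{k}c.png",cv2.resize(p[y0:y1,x0:x1],None,fx=f,fy=f,interpolation=2))
a=cv2.imread(f"pics/top{k}c.png");b=cv2.imread(f"pics/side{k}c.png")
E
python3 show.py 1
```

```text
time: 1.77
tool_pos: [0.4511, -0.0281, 0.205]
ee_rot: [3.141, 0.002, -1.095]
wrist_force: [0.0, -0.7, 0.4]
width: 0.0005
```

View pics/side1c.png

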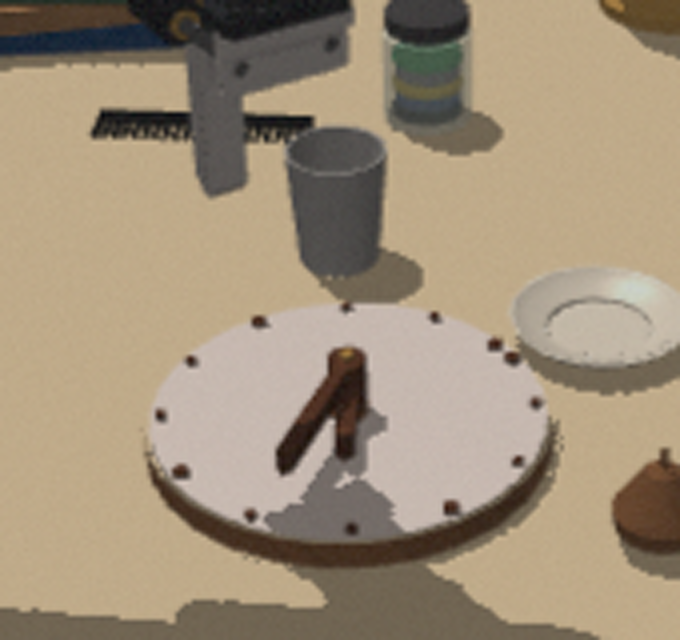

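The closed fingers hang over the near-left of the clock, with the tip at about crop (222,190), full-image pixel (255.5,197). I compare that with the projected TCP to see how far off the side camera is.

```bash
python3 -c "
from h import *
o=robot.get_obs();print(proj('side',o['tool_pos']),proj('top',o['tool_pos']))
p=cv2.imread('pics/side1.png')[170:205,240:270];cv2.imwrite('pics/f1.png',cv2.resize(p,None,fx=16,fy=16,interpolation=2))
d=robot.snapshot('side')[1]
for v in (190,193,195,196,197,198,199,200): print(v,d[v,250:264:2])
"
```

```text
[[254.67285156 198.1030296 ]] [[328.45861838 286.20619158]]
190 [1.0359187 1.0203713 1.0140318 1.0173917 1.0201811 1.0246357 1.4957255]
193 [1.0395017 1.0279821 1.0218265 1.025381  1.0294383 1.0251465 1.4730688]
195 [1.0388092 1.0315733 1.0211799 1.0247892 1.028882  1.0291125 1.4660633]
196 [1.039675  1.0309173 1.0232042 1.0278177 1.0318177 1.0361121 1.4578819]
197 [1.4625376 1.0346743 1.0287694 1.0311506 1.0399864 1.4616517 1.4573737]
198 [1.4554846 1.037103  1.0322309 1.0401287 1.4550877 1.4578856 1.457994 ]
199 [1.4480455 1.0336767 1.4454284 1.4465406 1.445388  1.4486908 1.441666 ]
200 [1.4455351 1.4431398 1.4347476 1.4419049 1.440731  1.4427253 1.4480648]
```

View pics/f1.png

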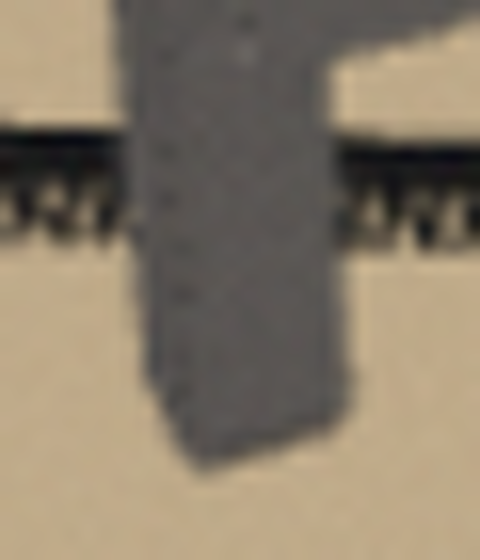

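View pics/top1c.png

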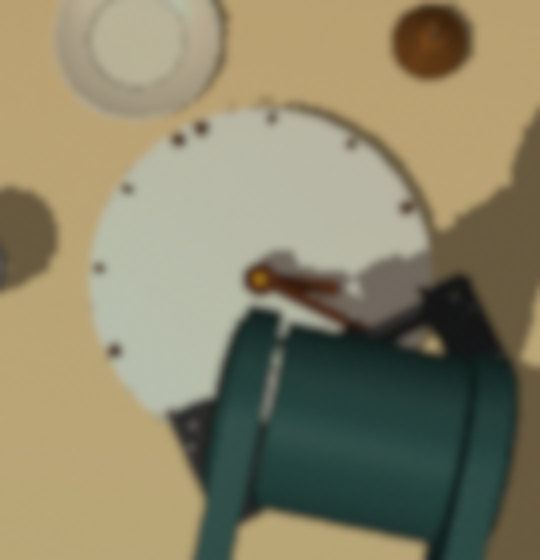

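```bash
python3 -m inch '0 0 1 0 1;0 0 3 0 1;0 0 5 0 1;0 0 7 0 1;0 0 9 0 1;0 0 11 0 1;0 0 13 0 1;0 0 14.5 0 1;0 0 15.5 0 1;0 0 16.2 0 1;0 0 16.5 0 1;0 0 16.5 0 1'
cat > arc.py <<'E'
import sys
from h import *
# args: r a_from a_to n : rows in tool frame (tool yaw aligned with the clock), cm from current pose
C=np.array([.5158,.0201]);t12=.476
o=robot.get_obs();yaw=o['ee_rot'][2];X=np.array([np.cos(yaw),np.sin(yaw)]);Y=np.array([np.sin(yaw),-np.cos(yaw)])
d=o['tool_pos'][:2]-C;u=np.array([np.cos(t12),np.sin(t12)]);w=np.array([u[1],-u[0]])
print("now r,a",np.linalg.norm(d).round(4),round(np.arctan2(d@w,d@u)%(2*np.pi),3),o['tool_pos'].round(4),"xclk,yclk",(d@w).round(4),(-d@u).round(4))
if len(sys.argv)>1:
    r,a0,a1=map(float,sys.argv[1:4])
    for a in np.linspace(a0,a1,int(sys.argv[4])):
        v=r*(u*np.cos(a)+w*np.sin(a))-d; print(round(a,3),(v@X*100).round(1),(v@Y*100).round(1))
E
python3 arc.py .082 2.9 1.3 17
```

```text
time: 2.92
tool_pos: [0.451, -0.0289, 0.04]
ee_rot: [3.141, 0.002, -1.097]
wrist_force: [0.0, -0.2, 0.4]
width: 0.0006
now r,a 0.0813 2.97 [ 0.451  -0.0289  0.04  ] xclk,yclk 0.0139 0.0801
2.9 0.6 -0.1
2.8 1.4 -0.3
2.7 2.1 -0.6
2.6 2.8 -1.0
2.5 3.5 -1.5
2.4 4.1 -2.0
2.3 4.7 -2.6
2.2 5.2 -3.2
2.1 5.7 -3.9
2.0 6.1 -4.6
1.9 6.4 -5.4
1.8 6.6 -6.2
1.7 6.7 -7.0
1.6 6.8 -7.8
1.5 6.8 -8.6
1.4 6.7 -9.4
1.3 6.5 -10.2
```

```bash
python3 -m inch '0.6 -0.1 0 0 1;1 -0.2 0 0 1;1.4 -0.3 0 0 1;1.75 -0.45 0 0 1;2.1 -0.6 0 0 1;2.45 -0.8 0 0 1;2.8 -1 0 0 1;3.15 -1.25 0 0 1;3.5 -1.5 0 0 1;3.8 -1.75 0 0 1;4.1 -2 0 0 1;4.4 -2.3 0 0 1;4.7 -2.6 0 0 1;4.95 -2.9 0 0 1;5.2 -3.2 0 0 1;5.45 -3.55 0 0 1;5.7 -3.9 0 0 1;5.9 -4.25 0 0 1;6.1 -4.6 0 0 1;6.1 -4.6 0 0 1'
python3 show.py 2; python3 arc.py .082 1.95 0.8 24
```

```text
time: 4.58
tool_pos: [0.5206, -0.0624, 0.0399]
ee_rot: [-3.141, 0.001, -1.097]
wrist_force: [-0.4, -0.8, 0.2]
width: 0.0003
now r,a 0.0825 1.996 [ 0.52   -0.0623  0.0398] xclk,yclk 0.0752 0.0341
1.95 0.1 -0.4
1.9 0.2 -0.8
1.85 0.4 -1.1
1.8 0.5 -1.5
1.75 0.5 -1.9
1.7 0.6 -2.4
1.65 0.7 -2.8
1.6 0.7 -3.2
1.55 0.7 -3.6
1.5 0.7 -4.0
1.45 0.6 -4.4
1.4 0.6 -4.8
1.35 0.5 -5.2
1.3 0.4 -5.6
1.25 0.3 -6.0
1.2 0.1 -6.4
1.15 -0.0 -6.8
1.1 -0.2 -7.1
1.05 -0.4 -7.5
1.0 -0.6 -7.8
0.95 -0.9 -8.2
0.9 -1.1 -8.5
0.85 -1.4 -8.8
0.8 -1.7 -9.1
```

View pics/side2c.png

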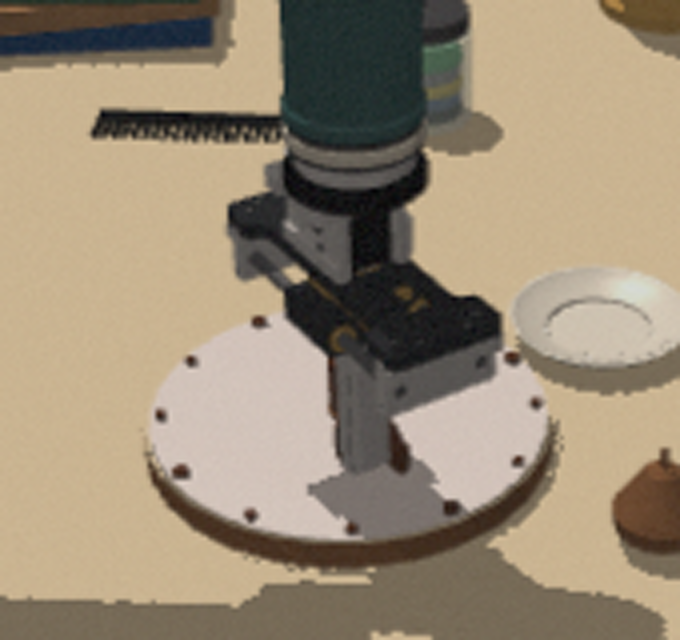

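The long hand has moved round to about crop (400,460) and is still ahead of the finger, so the push is working and the clock hasn't moved. Continuing.

```bash
python3 -m inch '0.1 -0.4 0 0 1;0.2 -0.8 0 0 1;0.4 -1.1 0 0 1;0.5 -1.5 0 0 1;0.6 -1.9 0 0 1;0.6 -2.4 0 0 1;0.7 -2.8 0 0 1;0.7 -3.2 0 0 1;0.7 -3.6 0 0 1;0.7 -4 0 0 1;0.6 -4.4 0 0 1;0.6 -4.8 0 0 1;0.5 -5.2 0 0 1;0.4 -5.6 0 0 1;0.3 -6 0 0 1;0.1 -6.4 0 0 1;0 -6.8 0 0 1;-0.2 -7.1 0 0 1;-0.4 -7.5 0 0 1;-0.6 -7.8 0 0 1'
python3 show.py 3; python3 arc.py .082 1.0 0.2 17
```

```text
time: 6.35
tool_pos: [0.587, -0.0211, 0.0399]
ee_rot: [-3.142, 0.002, -1.097]
wrist_force: [-0.4, 0.8, 0.8]
width: 0.0008
now r,a 0.0822 0.997 [ 0.5871 -0.0208  0.0399] xclk,yclk 0.069 -0.0446
1.0 -0.0 0.0
0.95 -0.2 -0.3
0.9 -0.5 -0.6
0.85 -0.7 -0.9
0.8 -1.0 -1.2
0.75 -1.3 -1.5
0.7 -1.6 -1.8
0.65 -1.9 -2.1
0.6 -2.3 -2.3
0.55 -2.6 -2.5
0.5 -3.0 -2.7
0.45 -3.3 -2.9
0.4 -3.7 -3.1
0.35 -4.1 -3.2
0.3 -4.5 -3.4
0.25 -4.9 -3.5
0.2 -5.3 -3.6
```

View pics/side3c.png

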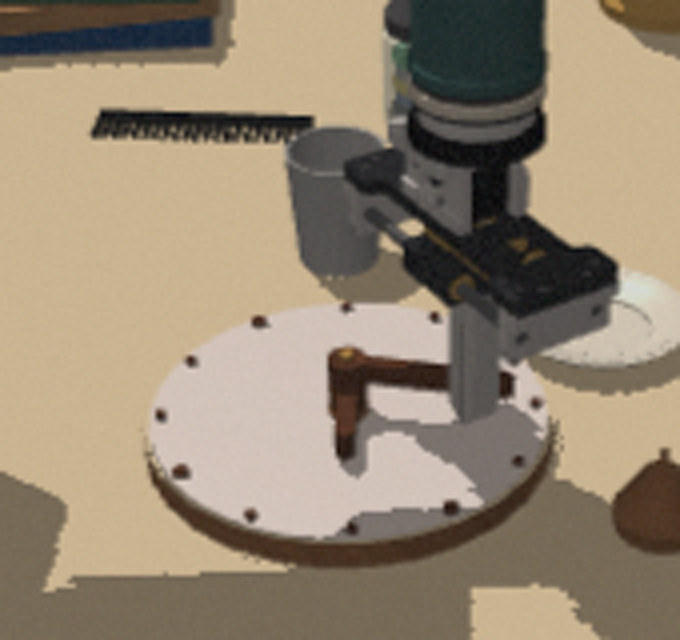

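View pics/top3c.png

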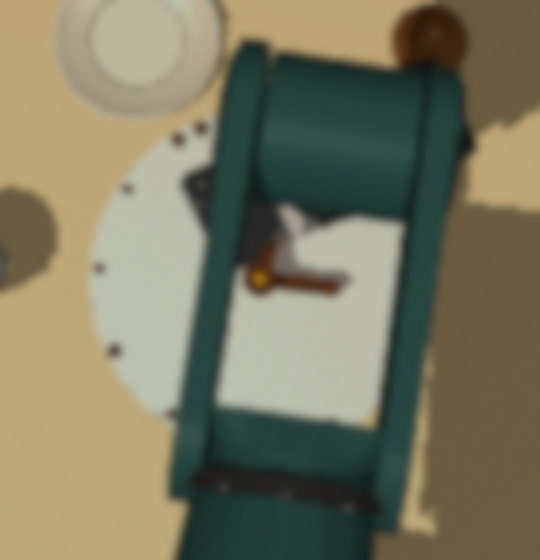

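The long hand points just short of one o'clock, with the finger behind it at crop (475,400). The short hand is unmoved. I continue to just short of twelve and look again.

```bash
python3 -m inch '-0.2 -0.3 0 0 1;-0.5 -0.6 0 0 1;-0.7 -0.9 0 0 1;-1 -1.2 0 0 1;-1.3 -1.5 0 0 1;-1.6 -1.8 0 0 1;-1.9 -2.1 0 0 1;-2.3 -2.3 0 0 1;-2.6 -2.5 0 0 1;-3 -2.7 0 0 1;-3.3 -2.9 0 0 1;-3.5 -3 0 0 1;-3.7 -3.1 0 0 1;-3.9 -3.15 0 0 1;-4.1 -3.2 0 0 1;-4.1 -3.2 0 0 1;-4.1 -3.2 0 0 1'
python3 show.py 4; python3 arc.py .082 .35 0.15 9
```

```text
time: 7.87
tool_pos: [0.5968, 0.0305, 0.04]
ee_rot: [-3.141, 0.002, -1.097]
wrist_force: [-0.5, -0.0, 0.2]
width: 0.0004
now r,a 0.0817 0.351 [0.5969 0.0303 0.0401] xclk,yclk 0.0281 -0.0767
0.35 0.0 -0.0
0.325 -0.2 -0.1
0.3 -0.4 -0.2
0.275 -0.6 -0.2
0.25 -0.8 -0.3
0.225 -1.0 -0.3
0.2 -1.2 -0.4
0.175 -1.4 -0.4
0.15 -1.6 -0.4
```

View pics/side4c.png

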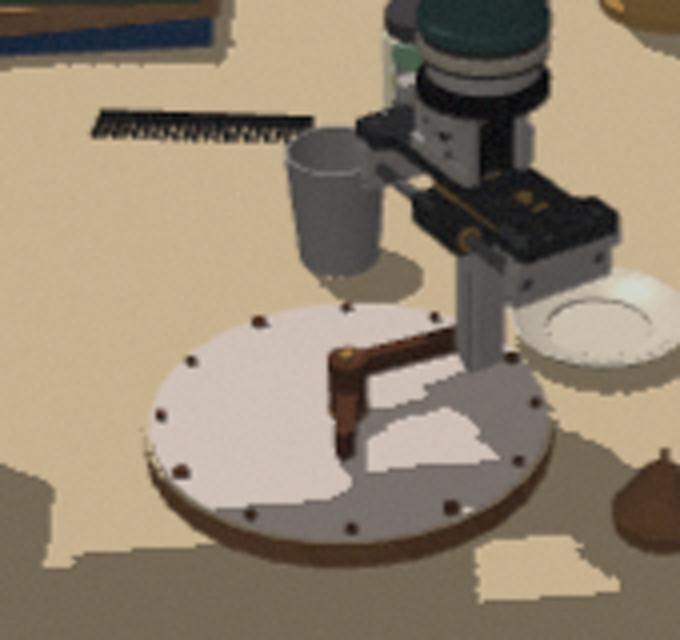

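View pics/top4c.png

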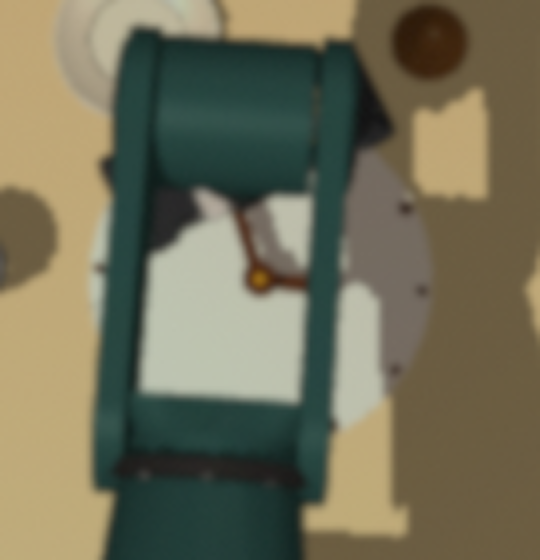

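```bash
cat > ang.py <<'E'
import sys
from h import *
# slope of a hand's straight image edge, cast to its height; args: view img x0 x1(full px cols) y0 y1 z  which(first/last dark row)
n,f,x0,x1,y0,y1,z,w=sys.argv[1],sys.argv[2],*map(float,sys.argv[3:8]),sys.argv[8]
p=cv2.imread(f);k=8;g=cv2.resize(p,None,fx=k,fy=k,interpolation=cv2.INTER_CUBIC)[:,:,2].astype(float)
P=[]
for x in np.arange(int(x0*k),int(x1*k),4):
    c=g[int(y0*k):int(y1*k),x];i=np.where(c<125)[0]
    if len(i):P.append([(x+.5)/k-.5,((i[0] if w=="first" else i[-1])+y0*k+.5)/k-.5])
W=ray(n,P,z)[:,:2]
vx,vy,a,b=cv2.fitLine(W.astype(np.float32),cv2.DIST_HUBER,0,1e-5,1e-5).ravel()
if vx*(W[-1]-W[0])[0]+vy*(W[-1]-W[0])[1]<0:vx,vy=-vx,-vy
res=(W-[a,b])@np.array([-vy,vx])
print(len(P),"world ang",np.arctan2(vy,vx).round(4),"rel cw from 12 (.476):",(.476-np.arctan2(vy,vx)).round(4),"res mm",(res.std()*1e3).round(2),P[0],P[-1])
E
python3 ang.py side pics/side4.png 292 312 228 246 .058 first
python3 - <<'E'
from h import *
# 12 dir in side view: stud centroids pair
p=cv2.imread("pics/side0.png");g,m=dark(p,8,125)
N,L,S,C=cv2.connectedComponentsWithStats(m)
for k in range(1,N):
    c=(C[k]+.5)/8-.5
    if 318<c[0]<334 and 230<c[1]<245 and S[k,4]>60: print(c,S[k,4],ray("side",c,.02))
    if 255<c[0]<270 and 225<c[1]<235 and S[k,4]>60: print("9",c,S[k,4],ray("side",c,.02))
E
```

```text
40 world ang 0.3501 rel cw from 12 (.476): 0.1259 res mm 5.72 [np.float64(291.5625), np.float64(236.6875)] [np.float64(311.0625), np.float64(231.4375)]
9 [264.35224359 230.08130342] 585 [[0.46535649 0.12684738 0.02      ]]
[323.3255789  235.80821184] 583 [[0.61448914 0.08494197 0.02      ]]
```

```bash
python3 ang.py side pics/side4.png 294 312 231.2 246 .058 first
python3 ang.py side pics/side4.png 294 312 231.2 246 .044 last
```

```text
36 world ang 0.3553 rel cw from 12 (.476): 0.1207 res mm 0.28 [np.float64(293.5625), np.float64(236.2625)] [np.float64(311.0625), np.float64(231.5125)]
36 world ang 0.3254 rel cw from 12 (.476): 0.1506 res mm 8.96 [np.float64(293.5625), np.float64(243.1375)] [np.float64(311.0625), np.float64(245.5125)]
```

The edge fit puts the hand about 0.12 rad (7°) clockwise of twelve, so about 9–10 mm of push remains. I'll do that slowly, then back off and rise.

```bash
python3 -m inch '-0.2 -0.1 0 0 1;-0.4 -0.2 0 0 1;-0.55 -0.2 0 0 1;-0.7 -0.2 0 0 1;-0.8 -0.3 0 0 1;-0.9 -0.3 0 0 1;-0.95 -0.3 0 0 1;-0.95 -0.3 0 0 1;-0.95 -0.3 0 0 1;0 0 0 0 1;2 0 0 0 1;3 0 0 0 1;3 0 -2 0 1;3 0 -5 0 1;3 0 -8 0 1;3 2 -8 0 1;3 5 -8 0 1;3 8 -8 0 1;3 9 -8 0 1;3 9 -8 0 1'
python3 show.py 5; python3 arc.py
```

```text
time: 9.63
tool_pos: [0.5292, -0.0389, 0.1202]
ee_rot: [-3.141, 0.002, -1.099]
wrist_force: [0.5, -0.9, 0.7]
width: 0.0006
now r,a 0.06 1.786 [ 0.5313 -0.0378  0.1202] xclk,yclk 0.0586 0.0128
```

View pics/side5c.png

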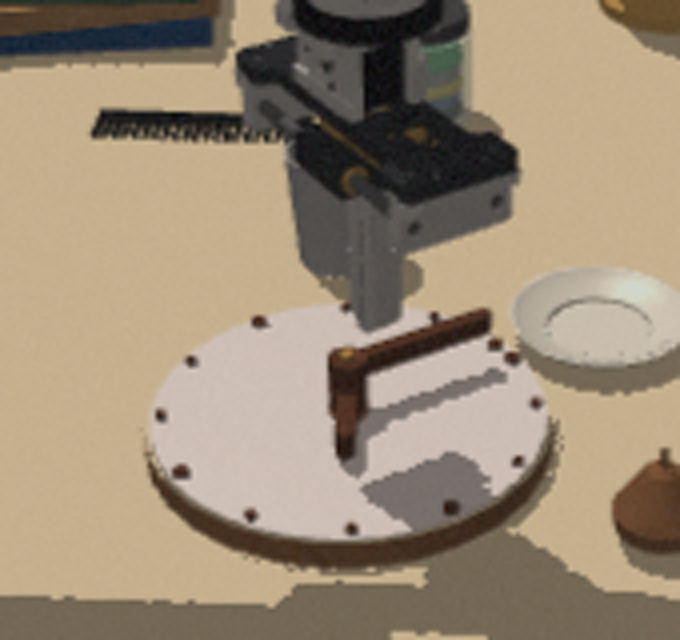

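View pics/top5c.png

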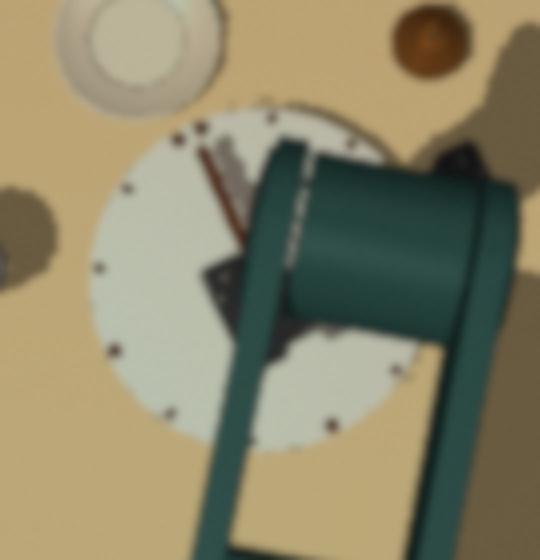

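```bash
python3 ang.py side pics/side5.png 294 305 226 240 .058 first
python3 ang.py side pics/side5.png 310 321.5 226 236 .058 first
python3 - <<'E'
from h import *
p=cv2.imread("pics/side5.png");cv2.imwrite("pics/l5.png",cv2.resize(p[220:262,280:332],None,fx=14,fy=14,interpolation=2))
p=cv2.imread("pics/top5.png");cv2.imwrite("pics/l5t.png",cv2.resize(p[215:275,285:325],None,fx=10,fy=10,interpolation=2))
print("exp centre line top, top view",(proj("top",[[.5158+r*np.cos(.476),.0201+r*np.sin(.476),.058] for r in(.05,.1)])-[285,215]+.5)*10)
E
```

```text
22 world ang -1.2412 rel cw from 12 (.476): 1.7172 res mm 4.0 [np.float64(293.5625), np.float64(225.5625)] [np.float64(304.0625), np.float64(232.0625)]
23 world ang 0.4188 rel cw from 12 (.476): 0.0572 res mm 0.75 [np.float64(309.5625), np.float64(229.3125)] [np.float64(320.5625), np.float64(226.8125)]
exp centre line top, top view [[171.38478424 283.51631335]
 [ 91.42017523 120.15099168]]
```

View pics/l5.png

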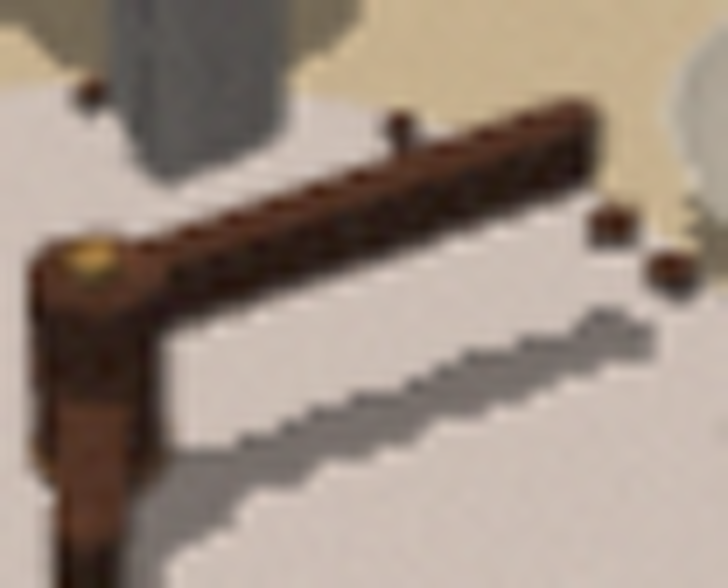

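View pics/l5t.png

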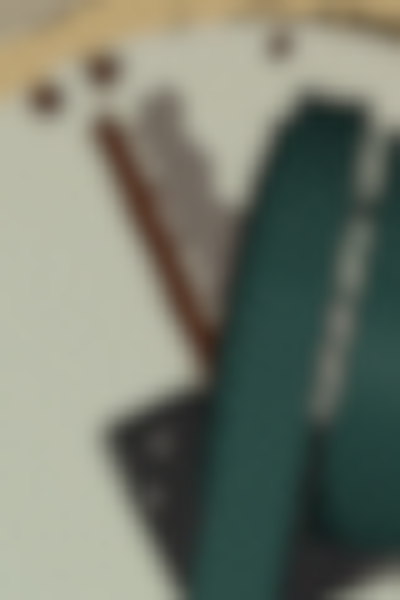

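Both views show the hand nearly at twelve. In the top view the tip lies at crop (103,122), where twelve would put it at (91,120), so it's roughly 1.5° short. I measure this more finely.

```bash
cat > lt.py <<'E'
import sys
from h import *
# centre line of the long hand in top view by brown saturation, rows y0..y1
f,y0,y1=sys.argv[1],float(sys.argv[2]),float(sys.argv[3])
k=8;g=cv2.resize(cv2.imread(f),None,fx=k,fy=k,interpolation=cv2.INTER_CUBIC).astype(float)
s=g[:,:,2]-g[:,:,0];P=[]   # red minus blue: brown high, grey shadow low
for y in range(int(y0*k),int(y1*k),4):
    xe=(.5158,.0201); 
    row=s[y,int(288*k):int(312*k)];w=np.clip(row-35,0,None)
    if w.sum()>0:
        j=w.argmax();a=max(0,j-20);ww=w[a:j+21];P.append([((np.arange(a,a+len(ww))*ww).sum()/ww.sum()+288*k+.5)/k-.5,(y+.5)/k-.5])
W=ray("top",P,.058)[:,:2];vx,vy,a,b=cv2.fitLine(W.astype(np.float32),cv2.DIST_HUBER,0,1e-5,1e-5).ravel()
if vx<0:vx,vy=-vx,-vy
C=np.array([.5158,.0201]);d=W-C
print(len(P),"slope cw",(.476-np.arctan2(vy,vx)).round(4),"by points cw",(.476-np.arctan2(d[:,1],d[:,0])).round(3)[::4],"off mm",(((C-[a,b])@np.array([-vy,vx]))*1e3).round(2),P[0],P[-1])
E
python3 lt.py pics/top5.png 228 248
```

```text
40 slope cw 0.037 by points cw [0.028 0.03  0.031 0.034 0.033 0.032 0.037 0.031 0.027 0.024] off mm -0.39 [np.float64(295.25), 227.5625] [np.float64(304.0953947368421), 247.0625]
```

```bash
python3 arc.py; python3 -m inch '0 -2 0 0 1;0 -5 0 0 1;0 -8 0 0 1;0 -9.3 0 0 1;0 -9.3 2 0 1;0 -9.3 5 0 1;0 -9.3 7 0 1;0 -9.3 8 0 1;0 -9.3 8 0 1;0 -9.3 8 0 1'; python3 arc.py
```

```text
now r,a 0.06 1.786 [ 0.5313 -0.0378  0.1202] xclk,yclk 0.0586 0.0128
time: 10.57
tool_pos: [0.6147, 0.0052, 0.0401]
ee_rot: [-3.14, 0.002, -1.097]
wrist_force: [0.0, -0.4, -0.5]
width: 0.0003
now r,a 0.1001 0.626 [0.6147 0.0052 0.0401] xclk,yclk 0.0586 -0.0811
```

```bash
python3 -m inch '-1.5 0 0 0 1;-2.5 0 0 0 1;-3.2 0 0 0 1;-3.7 0 0 0 1;-3.9 0 0 0 1;-4 0 0 0 1;-4.1 0 0 0 1;-4.2 0 0 0 1;-4.25 0 0 0 1;-4.25 0 0 0 1;-4.25 0 0 0 1'; python3 arc.py
python3 show.py 6;python3 lt.py pics/top6.png 228 248
```

```text
time: 11.48
tool_pos: [0.5953, 0.0428, 0.0401]
ee_rot: [-3.14, 0.002, -1.098]
wrist_force: [0.3, -0.9, 0.9]
width: 0.0007
now r,a 0.0827 0.198 [0.5953 0.0428 0.0401] xclk,yclk 0.0163 -0.0811
9 slope cw 0.0409 by points cw [0.022 0.009 0.009] off mm -1.35 [np.float64(302.1875), 243.0625] [np.float64(303.82916666666665), 247.0625]
```

View pics/side6c.png

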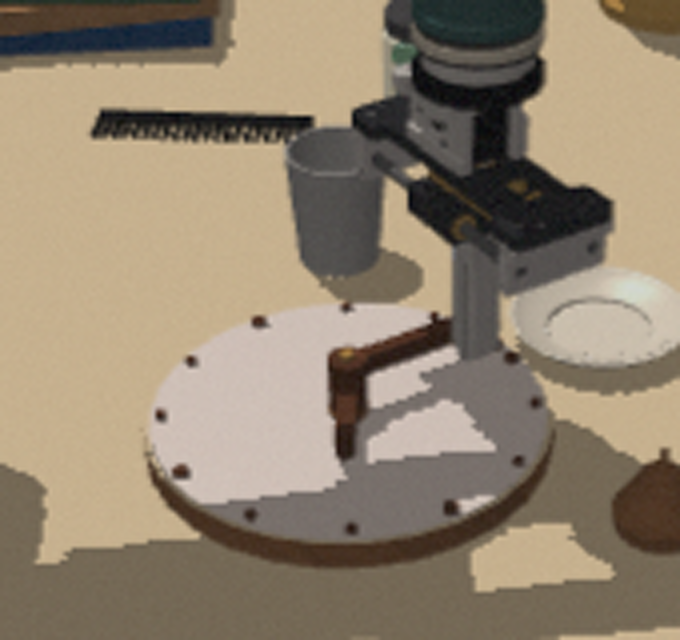

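The finger is against the hand's flank at crop (475,330), and the hand now points at the studs. I back off to the three o'clock side, rise and check.

```bash
python3 -m inch '0.5 0 0 0 1;2 0 0 0 1;4 0 -1 0 1;4.5 0 -4 0 1;4.5 1 -7 0 1;4.5 4 -8 0 1;4.5 7 -8 0 1;4.5 9.4 -8 0 1;4.5 9.4 -8 0 1;4.5 9.4 -8 0 1'; python3 arc.py
python3 show.py 7;python3 lt.py pics/top7.png 228 246
python3 -c "
from h import *
p=cv2.imread('pics/top7.png');print(clockfit('top',p,np.array([.5158,.0201]))[:3])"
```

```text
time: 12.42
tool_pos: [0.5321, -0.0417, 0.1202]
ee_rot: [-3.139, 0.001, -1.1]
wrist_force: [-0.4, 0.4, -0.2]
width: 0.0009
now r,a 0.0639 1.789 [ 0.5321 -0.0417  0.1202] xclk,yclk 0.0623 0.0138
36 slope cw 0.0064 by points cw [0.016 0.006 0.008 0.003 0.012 0.006 0.014 0.017 0.002] off mm 0.19 [np.float64(294.796875), 227.5625] [np.float64(302.8722826086956), 245.0625]
(array([0.51583513, 0.02094059]), np.float64(0.47167194924432704), np.float64(0.47847797003838904))
```

View pics/top7c.png

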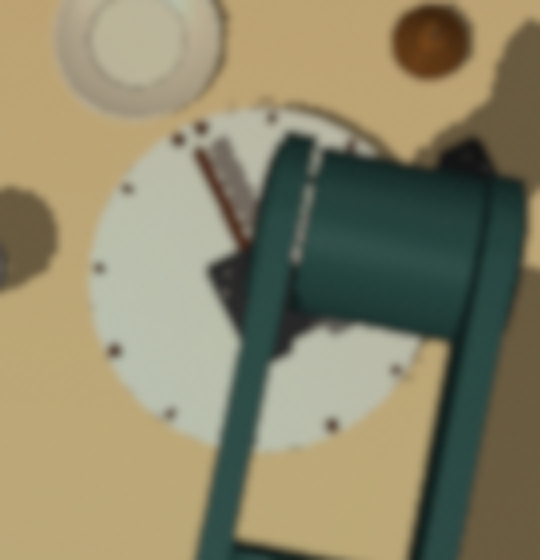

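View pics/side7c.png

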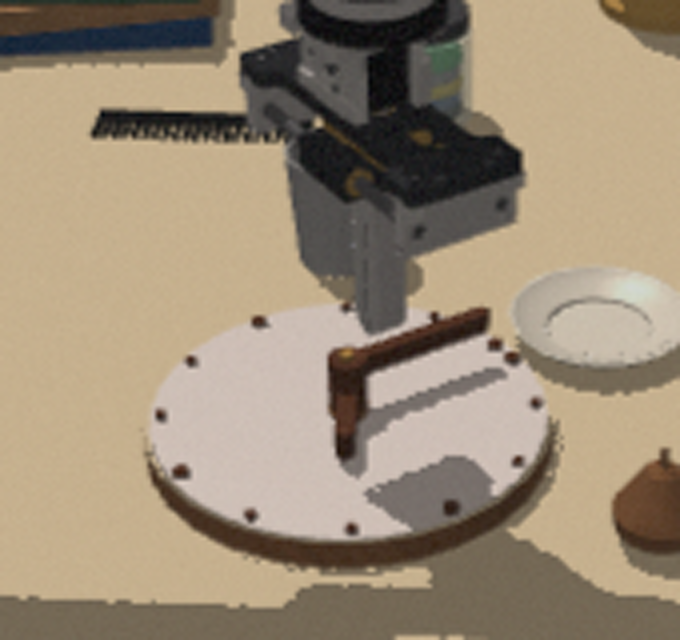

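The long hand is within about 0.01 rad of twelve and the clock hasn't moved. Next I lower the finger on the anticlockwise side of the short hand.

```bash
python3 -m inch '-0.5 -0.7 0 0 1;-1.2 -1.7 0 0 1;-1.9 -2.6 0 0 1;-1.9 -2.6 2 0 1;-1.9 -2.6 4.5 0 1;-1.9 -2.6 6.5 0 1;-1.9 -2.6 8 0 1;-1.9 -2.6 8.7 0 1;-1.9 -2.6 9 0 1;-1.9 -2.6 9 0 1'; python3 arc.py .045 1.3 3.3 21
```

```text
time: 13.35
tool_pos: [0.5479, -0.0109, 0.0296]
ee_rot: [-3.14, 0.002, -1.097]
wrist_force: [-0.1, -0.2, 0.4]
width: 0.0007
now r,a 0.0446 1.245 [ 0.5479 -0.0109  0.0296] xclk,yclk 0.0423 -0.0143
1.3 0.1 0.2
1.4 0.2 0.7
1.5 0.3 1.1
1.6 0.3 1.6
1.7 0.2 2.0
1.8 0.2 2.4
1.9 0.0 2.9
2.0 -0.1 3.3
2.1 -0.3 3.7
2.2 -0.6 4.1
2.3 -0.9 4.4
2.4 -1.2 4.7
2.5 -1.5 5.0
2.6 -1.9 5.3
2.7 -2.3 5.5
2.8 -2.7 5.7
2.9 -3.1 5.8
3.0 -3.6 5.9
3.1 -4.0 5.9
3.2 -4.5 5.9
3.3 -4.9 5.9
```

```bash
python3 -m inch '0.1 0.2 0 0 1;0.2 0.7 0 0 1;0.3 1.1 0 0 1;0.3 1.6 0 0 1;0.2 2 0 0 1;0.2 2.4 0 0 1;0.1 2.9 0 0 1;-0.1 3.3 0 0 1;-0.3 3.7 0 0 1;-0.6 4.1 0 0 1;-0.9 4.4 0 0 1;-1.2 4.7 0 0 1;-1.5 5 0 0 1;-1.9 5.3 0 0 1;-2.3 5.5 0 0 1;-2.7 5.7 0 0 1;-3.1 5.8 0 0 1;-3.6 5.9 0 0 1;-3.6 5.9 0 0 1;-3.6 5.9 0 0 1'; python3 show.py 8; python3 arc.py .045 3.0 4.4 15
```

```text
time: 15.02
tool_pos: [0.4783, -0.0053, 0.0294]
ee_rot: [-3.141, 0.003, -1.096]
wrist_force: [-0.3, 0.3, -1.3]
width: 0.0005
now r,a 0.0452 3.014 [ 0.4785 -0.0056  0.0293] xclk,yclk 0.0057 0.0449
3.0 0.1 -0.0
3.1 -0.4 0.0
3.2 -0.8 0.0
3.3 -1.3 -0.0
3.4 -1.7 -0.1
3.5 -2.2 -0.3
3.6 -2.6 -0.4
3.7 -3.0 -0.7
3.8 -3.3 -0.9
3.9 -3.7 -1.2
4.0 -4.0 -1.5
4.1 -4.3 -1.9
4.2 -4.5 -2.3
4.3 -4.7 -2.7
4.4 -4.9 -3.1
```

View pics/side8c.png

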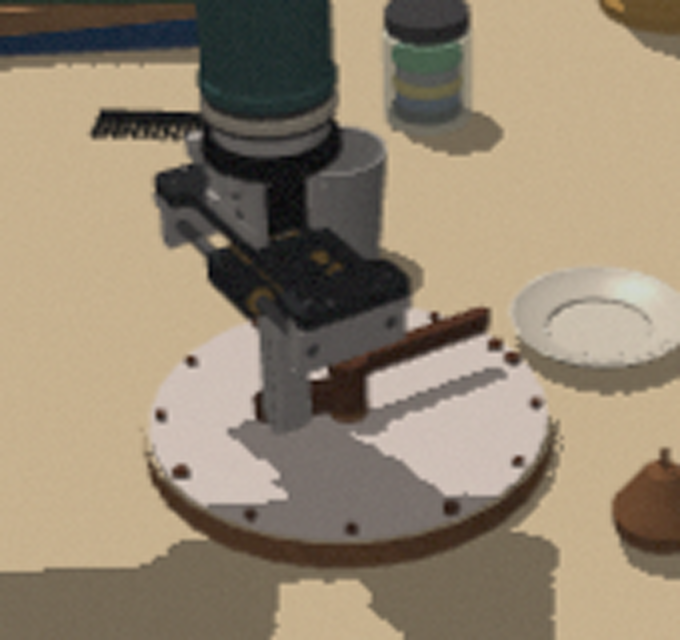

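View pics/top8c.png

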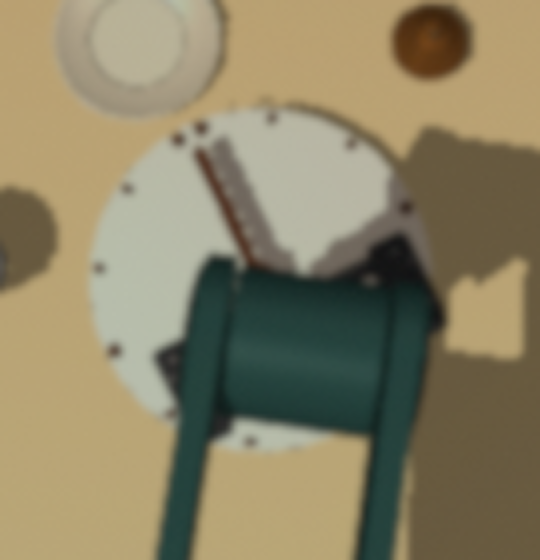

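The short hand is being pushed, with its tip at crop (262,408), around seven. The long hand is still at twelve. I continue to just short of nine.

```bash
python3 -m inch '-0.3 0 0 0 1;-0.8 0 0 0 1;-1.3 0 0 0 1;-1.7 -0.1 0 0 1;-2.2 -0.3 0 0 1;-2.6 -0.4 0 0 1;-3 -0.7 0 0 1;-3.3 -0.9 0 0 1;-3.7 -1.2 0 0 1;-4 -1.5 0 0 1;-4.3 -1.9 0 0 1;-4.45 -2.1 0 0 1;-4.5 -2.3 0 0 1;-4.6 -2.4 0 0 1;-4.6 -2.4 0 0 1;-4.6 -2.4 0 0 1'; python3 show.py 9; python3 arc.py .045 4.2 4.5 7
```

```text
time: 16.45
tool_pos: [0.479, 0.0465, 0.0295]
ee_rot: [-3.14, 0.003, -1.097]
wrist_force: [0.1, -0.6, 0.3]
width: 0.0004
now r,a 0.0453 4.237 [0.4789 0.0464 0.0295] xclk,yclk -0.0402 0.0207
4.2 0.1 0.1
4.25 -0.0 -0.1
4.3 -0.1 -0.3
4.35 -0.2 -0.5
4.4 -0.3 -0.7
4.45 -0.3 -0.9
4.5 -0.4 -1.1
```

View pics/side9c.png

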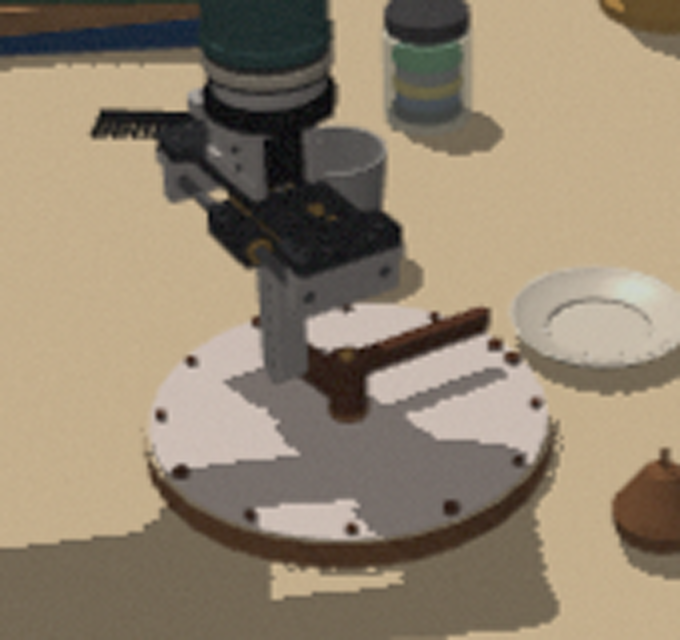

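View pics/top9c.png

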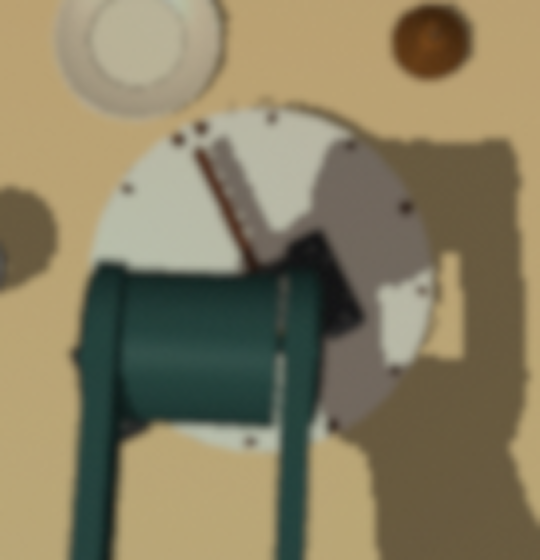

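The finger hides the short hand here. By geometry nine comes with the TCP about 14 mm on the six side, so I push 5 mm more, back off, rise and check.

```bash
python3 -m inch '-0.1 -0.2 0 0 1;-0.2 -0.35 0 0 1;-0.2 -0.5 0 0 1;-0.2 -0.5 0 0 1;-0.2 -0.5 0 0 1;0 1 0 0 1;0 2.5 0 0 1;0 3.5 0 0 1;0 4 -2 0 1;0 4 -5 0 1;0 4 -9 0 1;0 6 -12 0 1;0 9 -12 0 1;0 12 -12 0 1;0 14 -12 0 1;0 14 -12 0 1;0 14 -12 0 1'; python3 show.py 10;python3 arc.py;python3 lt.py pics/top10.png 228 246
```

```text
time: 17.97
tool_pos: [0.3545, -0.0181, 0.1497]
ee_rot: [-3.138, 0.002, -1.099]
wrist_force: [0.3, 0.8, -0.0]
width: 0.0003
now r,a 0.1651 3.386 [ 0.3551 -0.0177  0.1495] xclk,yclk -0.04 0.1601
35 slope cw 0.0033 by points cw [0.012 0.01  0.008 0.005 0.012 0.008 0.018 0.016 0.007] off mm 0.39 [np.float64(294.8728448275862), 228.0625] [np.float64(302.8475), 245.0625]
```

View pics/side10c.png

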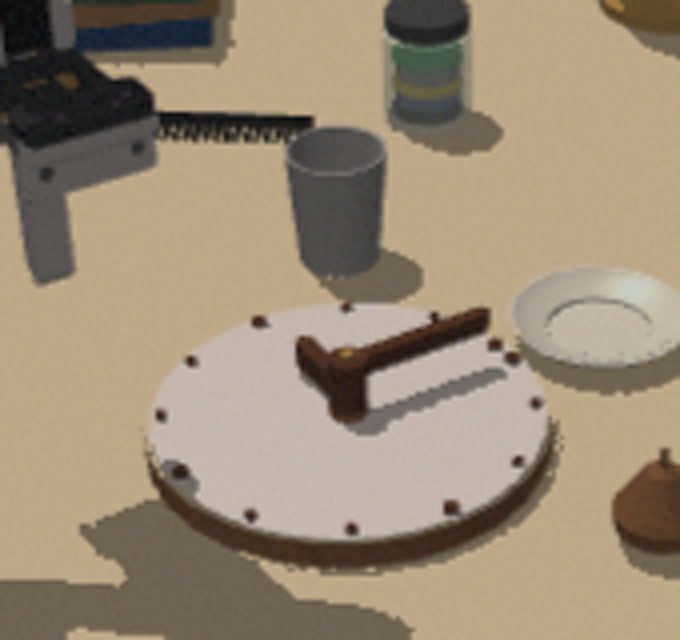

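View pics/top10c.png

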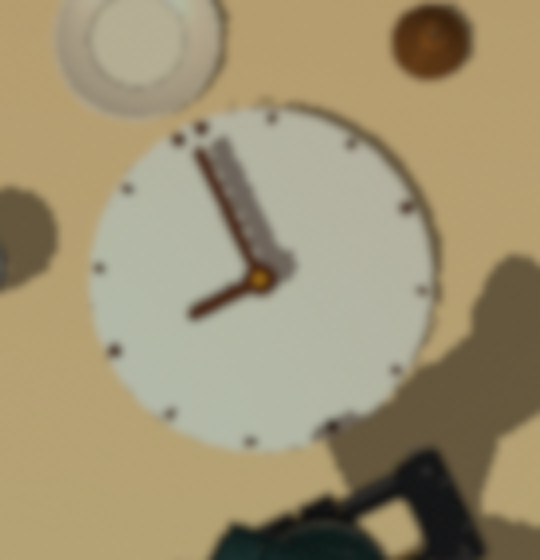

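Clear view: the short hand points from the hub at crop (259,278) to (190,317), a little short of the nine stud at (114,350). I measure both hands.

```bash
cat > st.py <<'E'
import sys
from h import *
f=sys.argv[1];k=8
g=cv2.resize(cv2.imread(f),None,fx=k,fy=k,interpolation=cv2.INTER_CUBIC).astype(float);s=g[:,:,2]-g[:,:,0];P=[]
for x in range(int(294*k),int(305*k),4):
    w=np.clip(s[int(258*k):int(275*k),x]-35,0,None)
    if w.sum()>0:
        j=w.argmax();a=max(0,j-22);ww=w[a:j+23];P.append([(x+.5)/k-.5,((np.arange(a,a+len(ww))*ww).sum()/ww.sum()+258*k+.5)/k-.5])
W=ray("top",P,.042)[:,:2];vx,vy,a,b=cv2.fitLine(W.astype(np.float32),cv2.DIST_HUBER,0,1e-5,1e-5).ravel()
if vy<0:vx,vy=-vx,-vy
p=cv2.imread(f);q=clockfit("top",p,np.array([.5158,.0201]));print(q[0],q[1],q[2])
C=np.array([.5158,.0201]);d=W-C
print(len(P),"need cw more: slope",(np.arctan2(vy,vx)-2.047).round(4),"pts",(np.arctan2(d[:,1],d[:,0])-2.047).round(3)[::3],"off mm",((C-[a,b])@np.array([-vy,vx])*1e3).round(2))
E
python3 st.py pics/top10.png
```

```text
[0.51582846 0.02042217] 0.4757456939918871 0.47578032296914907
22 need cw more: slope 0.0153 pts [0.01  0.015 0.017 0.017 0.015 0.016 0.004 0.015] off mm 0.02
```

```bash
python3 -c "
from h import *
p=cv2.imread('pics/side10.png');cv2.imwrite('pics/s10.png',cv2.resize(p[220:262,262:330],None,fx=11,fy=11,interpolation=2))
C=np.array([.5174,.0246])
for t in (1.98,2.013,2.042,2.075): print(t,((proj('side',[[*(C+r*np.array([np.cos(t),np.sin(t)])),.042] for r in (.02,.058)])-[262,220]+.5)*11).round())
"
```

```text
1.98 [[235. 231.]
 [159. 147.]]
2.013 [[232. 232.]
 [152. 150.]]
2.042 [[230. 232.]
 [145. 152.]]
2.075 [[227. 233.]
 [138. 155.]]
```

View pics/s10.png

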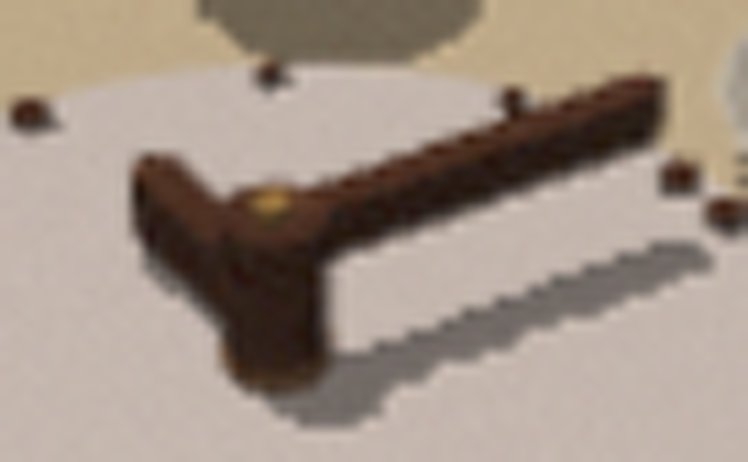

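The side view agrees: the short hand's tip is at crop (148,160), and nine predicts (145,152), within a degree or two. The hand is clear of everything, so after one last scene comparison I hand in.

```bash
python3 - <<'E'
from h import *
a=cv2.imread("pics/top0.png").astype(int)
p,_=robot.snapshot("top")
for n,(x,y) in dict(tumbler=(232,256),top=(353,200),saucer=(281,198),jar=(158,224),comb=(167,288),tiffin=(483,232)).items():
    w=np.abs(a[y-22:y+22,x-18:x+18]-p[y-22:y+22,x-18:x+18].astype(int)).mean();print(n,w.round(1))
print(robot.get_obs()["wrist_force"].round(2))
robot.close_job()
E
```

```text
tumbler 0.8
top 0.9
saucer 1.0
jar 0.8
comb 0.9
tiffin 0.8
[ 0.25 -0.9   0.34]
the job is handed in; nothing more can be done
```

The clock is set to nine o'clock and the job is handed in, after about 18 s of the 72 s allowed. With the closed fingertips I pushed the long hand anticlockwise to twelve. It stopped about 0.03 rad short, so I gave it one small nudge. Then I pushed the short hand clockwise to nine and moved the hand clear.

**Last checks:**
- **Hands:** in the top view the long hand is about 0.01 rad from twelve. The short hand is about 0.015 rad (0.9°) short of nine, and I left that as it was. A rough look in the side view agrees within a degree or two.
- **Clock and other things:** the clock's fitted centre moved by less than about 1 mm and its heading is unchanged. The other six objects look the same in the before and after pictures.
- **Forces:** every wrist force reading stayed below about 1.5 N, and the last one was within the noise.

**Disagreement:** the two cameras placed the clock's centre about 4–5 mm apart. The fingertip seen in the side view fitted the top camera better, so I used the top one.

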